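# Release a pipette-tip box from the gravity chute and park it in the tray

## Task

Pull the red sprung gate handle of the white sloping chute straight out to its stop and hold it there a moment, so that the blue tip box slides down into the open catch bay; then let the gate go fully home behind it. Then take the blue box out of the bay and set it down gently, flat and upright in the white tray, lengthwise along the tray. Leave the other things on the bench where they stand.

Things in the scene. Friction and masses are not known exactly. Their poses are not given: they have to be found in the camera images.
- chute: Fixed gravity chute on a grey 270 x 100 mm base plate; white deck 290 x 80 mm sloping 25 degrees down to its own -x side. Origin: on the bench below the gate; x uphill (level), y across, z up. Deck top at the gate: 85 mm up. Uphill of the gate: a magazine caged by aluminium bars (no way to take the box out there), its top 49 mm off the deck; downhill the open catch bay.
- gate (a joint): Travel of the sprung gate, m: 0 home (blade down across the chute), 0.042 out at its stop. It slides square to the deck: up, leaning 25 degrees to the downhill side. Spring force 3 N at home to 8 N at the stop. The box passes under the blade only in the last 6 mm of travel.
- gate_grip (a point): Grip point on the gate's red handle, moving with it: a flat paddle 100 mm wide (y, across), 12 mm thick (x, along the slope), 46 mm high (z, from 27 mm below this point to 19 mm above). z is the pull direction. At home the point is 85 mm off the deck. Below, two posts beside the deck (18 x 12 mm, 45 mm either side of its middle) end 58 mm off the deck.
- bay (a point): Fixed point on the deck of the catch bay, 72 mm down the slope from the gate, where the middle of the box's underside comes to rest. x up the slope, y across, z square to the deck. The bay is 130 mm long, with side guides 6 mm high, 68 mm apart, and a yellow end lip 14 mm high.
- tip_box: Loose closed tip box, 116 mm long (x) x 62 mm wide (y) x 37 mm high (z), 0.11 to 0.22 kg, dark blue below and pale blue lid. Origin: centre of its underside, z its upright. It starts in the magazine, lying on the slope against the gate.
- tray: Fixed white shallow tray, outside 180 mm (x) x 142 mm (y) x 16 mm high, walls and floor 5 mm thick. Origin: centre of its underside on the bench, x along its long side.
- amber_bottle: Bystander: loose amber bottle with a black cap, diameter 60 mm, 125 mm high. Origin: centre of its underside.
- purple_box: Bystander: loose purple tip box with pale lid, 77 x 112 x 62 mm high. Origin: centre of its underside.
- tube_rack: Bystander: loose green tube rack with white caps, 90 x 140 x 63 mm high. Origin: centre of its underside.
- mini_spinner: Bystander: small yellow bench spinner with dark blue dome, 130 x 130 x 99 mm high, 1.2 kg. Origin: centre of its underside.

How it is judged:
By the outcome, as a careful person would: the job done as asked, in the order asked, and still so for the second after the job is handed in, with the robot touching nothing.
It also fails if it takes over 61 s, if anything falls off the work surface, if the arm or the gripper's body presses on something with over 40 N, if the wrist force passes 120 N, or if a joint passes its speed limit or range.

## Robot

A 6-joint arm with a two-finger parallel gripper is mounted at the origin on the work surface. World frame = base frame: x ahead of the robot, y to its left, z up, the work surface at z = 0. Lengths are in m, angles in rad, forces in N, time in s.
With the tool pointing down it reaches from about 0.35 to 0.925 m from the base axis. Payload 6.4 kg.
Tool frame: the origin (TCP) lies at the very end of the fingers, on their centre line; the grasp point (between the pads) lies 19 mm behind it; z points along the fingers, y is the line along which they close (so a half turn about z gives the same grasp; the last joint's range is limited). The gripper opens to 85 mm and grips with 20 to 120 N. Pads are 22 mm wide; open, the fingers measure 114 mm over their backs; the gripper's body (76 mm by 85 mm) begins 54 mm behind the grasp point. The pads swing forward as they close: fully open they stand 13 mm farther back than shut.
Start: joints at [1.168, 0.245, 1.558, -0, 1.339, -0.174], TCP at [0.147, 0.633, 0.231] pointing down, gripper open.
Joint ranges: [-3.13, 3.13], [-1.02, 2.26], [0.13, 2.54], [-0.95, 4.09], [0.21, 2.88], [-2.74, 2.74]. Speed limits (rad/s): [2.57, 2.57, 3.14, 3.14, 3.14, 3.14].

## Interface

Orientations are given as a 3x3 rotation matrix whose columns are the frame's x, y, z axes.
In Python, from bench import monitor, viewer, robot, cut_out, spot_point gives the robot as it stands. The module is installed in compiled form; this text tells all that it offers.
- The arm moves only by the shell command python3 -m pendant 'ROWS' [FORCE]. ROWS is JSON, one flat list of numbers, 5 for each row, row after row: the shift along the world's x, y, z scaled (see below), then the turn about the world's z scaled (see below), then the opening, from 0 (shut) to 1 (fully open). In form: [tx, ty, tz, turn, gripper, tx, ty, tz, turn, gripper, ...]. A call has 1 to 8 rows; each row is the pose to reach, as a shift and turn from the pose commanded when the call began; what a row does not reach only later rows make up. The controller multiplies each number of a shift by 15 cm and each number of a turn by 90 degrees. A row lasts 1/8 s, in which the tool goes at most 62.5 mm and 10.7 degrees, less where a joint would pass 70% of its speed; a pose out of reach is approached as far as the arm can. A call with a number of a shift or a turn outside -1 to 1 is refused whole. A call with a gripper value outside its range is refused whole. The fingers move at their own pace and stop on an object; FORCE is the grip in N (left out, the last holds). Time passes only in rows, so rows that repeat a pose let the fingers close. It gives the time, the measured TCP pose, the force, the opening and the grip force at its end, in the units of the state.
- monitor.observe(): the state, without advancing time (a new reading comes with each control period).
- viewer.read_camera(name): name is "scene" or "top"; returns a dict with "frame" (400x640x3 uint8, blue, green, red), "depth" (400x640 float32, m along the optical axis (not along the pixel's ray), 0 where there is no reading), "K" (3x3 intrinsics, pixels), "rvec" (rotation vector, rad) and "tvec" (3), from world to camera coordinates, as OpenCV has them. Camera axes: x right, y down, z forward; pixel columns grow to the right and rows downward; lengths in m; the calibration is good to about 2 mm. A picture is of the moment at which its call begins.
- robot.sign_off(): hands the job in; it is judged then, once.
Trained networks look in a picture, given as the dict that the camera call returned (one of the last four; its "shot" number tells which), for a name from the list of things; names that differ only in an ending like _2 or _b are one class to them, and where a whole thing is asked for, a point or a joint stands for the part that bears it (a point fixed in the world has none). Each returns a list of dicts, best first, with "p" (0 to 1); they miss things now and then, are a little off and sometimes report something else, mostly with a low value. They report only what shows in the picture. A call takes as long as a camera call.
- cut_out(picture, label): "pixels" (400x640 bool, what is visible of it) and "at" ([column, row] in pixels, amid what is visible of it).
- spot_point(picture, label): "at" ([column, row] in pixels: a listed point, or the origin of a listed thing).
The state is a dict: "time": time; "q": joint angles; "qd": joint speeds; "tau": joint torques, N m; "position": TCP position; "eef_rot": TCP orientation; "contact_force": force on the tool from outside, world axes, zero at the start; "moment": the same for the moment, N m; "gripper_width": finger opening in m; "grasp_force": force on a finger pad.
Only numpy, scipy, OpenCV 4.12 (cv2) and the standard library are available. Lean on these libraries where they do the work, as an engineer would, in place of code of your own. Each camera call takes 0.05 s, during which the arm holds its last target. There are 200 camera calls.

## Working session

There is one attempt and no reset: what is moved stays moved. The work goes in short steps, Python scripts to look and compute and a shell command to move; the robot and the scene stay as the last step left them, time stands still between calls to the robot, and variables do not carry over. Pictures are saved under pics/ and viewed, at most 10 in all, crops included, and the job is handed in when it is done.

```bash
mkdir -p pics
cat > h.py <<'E'
import numpy as np, cv2
from bench import monitor, viewer, robot, cut_out, spot_point
def world(pic, uv, depth=None, win=2):
    u,v=uv; R,_=cv2.Rodrigues(np.array(pic["rvec"],float)); t=np.array(pic["tvec"],float).reshape(3)
    if depth is None:
        d=pic["depth"][int(v)-win:int(v)+win+1,int(u)-win:int(u)+win+1]; depth=np.median(d[d>0])
    ray=np.linalg.inv(pic["K"])@np.array([u,v,1.0])
    return R.T@(ray*depth-t)
def cloud(pic, mask):
    m=mask&(pic["depth"]>0); v,u=np.nonzero(m); d=pic["depth"][m]
    R,_=cv2.Rodrigues(np.array(pic["rvec"],float)); t=np.array(pic["tvec"],float).reshape(3)
    c=(np.linalg.inv(pic["K"])@np.vstack([u,v,np.ones(len(u))])*d).T
    return (c-t)@R
def proj(pic,P):
    return cv2.projectPoints(np.array(P,float).reshape(-1,1,3),np.array(pic["rvec"],float),np.array(pic["tvec"],float),np.array(pic["K"],float),None)[0].reshape(-1,2)
E
python3 - <<'E'
from h import *
np.set_printoptions(precision=4,suppress=True)
s=monitor.observe(); print({k:np.round(s[k],3).tolist() for k in ("time","position","eef_rot","gripper_width")})
for n in ("scene","top"):
    p=viewer.read_camera(n); cv2.imwrite(f"pics/{n}0.png",p["frame"])
    for l in ("chute","gate","gate_grip","bay","tip_box","tray"):
        for f in (spot_point,cut_out):
            try: r=f(p,l)
            except Exception as e: print(n,l,f.__name__,e); continue
            for x in r[:2]:
                if x["p"]<.3: continue
                o=[n,l,f.__name__,round(x["p"],2),np.round(x["at"],1).tolist(),np.round(world(p,x["at"]),3)]
                if f is cut_out:
                    c=cloud(p,x["pixels"]); o+=[np.round(np.percentile(c,[2,50,98],axis=0),3).tolist()]
                print(*o)
E
```

```text
{'time': 0.0, 'position': [0.147, 0.633, 0.23], 'eef_rot': [[-0.974, 0.227, -0.001], [0.227, 0.974, -0.002], [0.0, -0.002, -1.0]], 'gripper_width': 0.085}
scene chute call 0.86 [375.6, 249.7] [0.645 0.103 0.008]
scene chute call 0.75 [385.8, 240.8] [0.689 0.116 0.111] [[0.56, -0.017, 0.003], [0.665, 0.117, 0.064], [0.732, 0.226, 0.189]]
scene gate call it knows: amber_bottle, bay, chute, gate_grip, mini_spinner, purple_box, tip_box, tray, tube_rack
scene gate call 0.96 [370.6, 207.2] [0.622 0.077 0.155] [[0.579, 0.038, 0.104], [0.631, 0.069, 0.16], [0.669, 0.096, 0.181]]
scene gate_grip call 0.56 [367.9, 210.7] [0.635 0.07  0.156]
scene gate_grip call 0.94 [369.3, 210.6] [0.63  0.074 0.151] [[0.582, 0.038, 0.121], [0.63, 0.069, 0.161], [0.668, 0.096, 0.181]]
scene bay call 0.72 [351.7, 226.1] [0.602 0.036 0.051]
scene bay call 0.97 [382.3, 240.0] [0.685 0.108 0.109] [[0.562, -0.016, 0.003], [0.664, 0.117, 0.064], [0.733, 0.227, 0.189]]
scene bay call 0.71 [223.3, 263.8] [ 0.747 -0.278  0.061] [[0.684, -0.338, 0.001], [0.74, -0.28, 0.061], [0.766, -0.228, 0.064]]
scene tip_box call 0.
[... 1186 characters left out ...]
0.066, 0.177], [0.66, 0.095, 0.184]]
top bay call 0.91 [292.9, 204.2] [0.604 0.044 0.058]
top bay call 0.7 [278.7, 198.1] [0.605 0.08  0.158] [[0.553, -0.025, 0.007], [0.626, 0.073, 0.07], [0.72, 0.218, 0.192]]
top tip_box call 0.83 [258.8, 181.6] [0.656 0.142 0.164]
top tip_box call 0.7 [259.1, 180.4] [0.662 0.143 0.154] [[0.623, 0.099, 0.13], [0.661, 0.138, 0.152], [0.701, 0.182, 0.177]]
top tip_box call 0.44 [281.1, 191.3] [0.629 0.074 0.146] [[0.58, 0.037, 0.14], [0.617, 0.064, 0.178], [0.658, 0.09, 0.184]]
top tray call 0.71 [380.5, 233.5] [ 0.512 -0.253  0.006]
top tray call 0.83 [382.5, 231.2] [ 0.52  -0.26   0.006] [[0.429, -0.328, 0.0], [0.517, -0.257, 0.007], [0.605, -0.185, 0.02]]
```

Run:
```python
import cv2
a=cv2.imread("pics/scene0.png"); cv2.imwrite("pics/s1.png",cv2.resize(a[130:330,150:510],None,fx=2.2,fy=2.2))
```

```text
(no output)
```

View pics/top0.png

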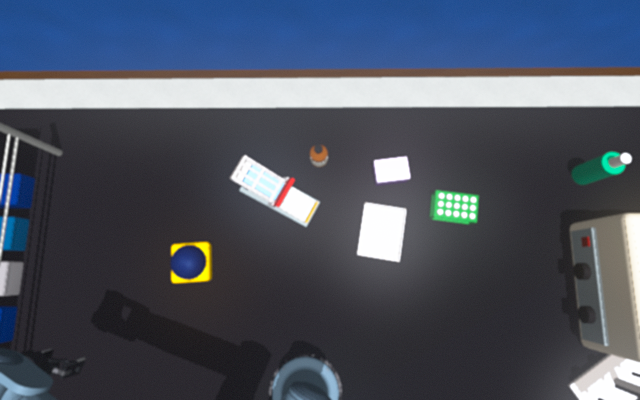

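View pics/s1.png

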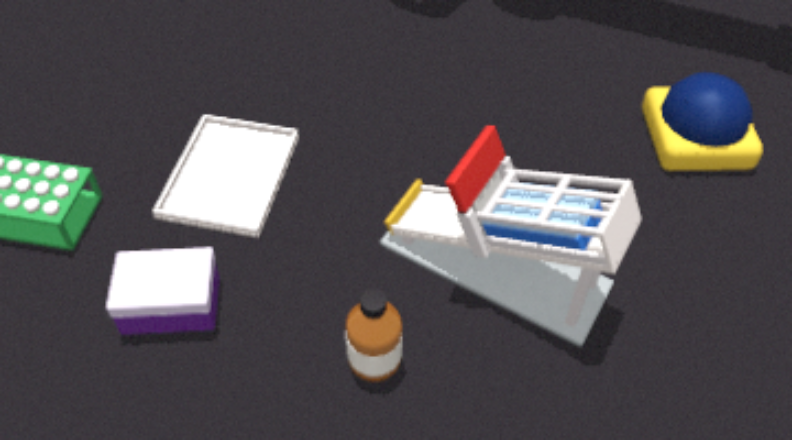

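```bash
cat > fit.py <<'E'
from h import *
from scipy.optimize import least_squares
np.set_printoptions(precision=4,suppress=True)
c25,s25=np.cos(np.radians(25)),np.sin(np.radians(25))
def red(p):
    h=cv2.cvtColor(p["frame"],cv2.COLOR_BGR2HSV); m=((h[...,0]<6)|(h[...,0]>174))&(h[...,1]>150)&(h[...,2]>70)
    n,l,st,ce=cv2.connectedComponentsWithStats(m.astype(np.uint8)); 
    exp=proj(p,[.62,.068,.165])[0]
    k=min(range(1,n),key=lambda i:np.linalg.norm(ce[i]-exp)+(st[i,4]<40)*1e3); return l==k
def pts():
    out=[]
    for n in ("scene","top"):
        p=viewer.read_camera(n); out.append((n,p,cloud(p,red(p))))
    return out
def chuteframe(x,y,a): # columns: uphill slope, across, normal
    R=np.array([[np.cos(a),-np.sin(a),0],[np.sin(a),np.cos(a),0],[0,0,1]]); return R@np.array([[c25,0,-s25],[0,1,0],[s25,0,c25]]),np.array([x,y,.085])
def boxsd(q,lo,hi): # signed dist to box
    c=(np.array(lo)+hi)/2; d=np.abs(q-c)-(np.array(hi)-lo)/2
    return np.linalg.norm(np.maximum(d,0),axis=1)+np.minimum(d.max(1),0)
E
python3 - <<'E'
from fit import *
P=pts()
for n,p,c in P: print(n,len(c),np.percentile(c,[1,50,99],axis=0).tolist())
def fit(cs):
    def f(v):
        R,o=chuteframe(*v[:3]); 
        return np.concatenate([boxsd((c-o)@R,[-.006,-.05,.058+v[3]],[.006,.05,.104+v[3]]) for c in cs])
    best=None
    for a in np.radians([30,55,80,105]):
        r=least_squares(f,[.635,.1,a,0],loss="soft_l1",f_scale=.003)
        if best is None or r.cost<best.cost: best=r
    return best.x,best.cost
for cs in ([P[0][2]],[P[1][2]],[P[0][2],P[1][2]]):
    v,c=fit(cs); R,o=chuteframe(*v[:3]); print("chute",v[:2],"yaw",np.degrees(v[2]),"g",v[3],c,"grip",o+R@[0,0,.085],"bay",o+R@[-.072,0,0])
for n,p,c in P:  # consistency by deck plane + tray
    print(n,"reproj paddle centre vs mask",proj(p,(o+R@[0,0,.081]))[0], np.argwhere(red(p))[:, ::-1].mean(0))
    t=[x for x in cut_out(p,"tray")][0]; q=cloud(p,t["pixels"]); q=q[(q[:,2]<.03)&(q[:,2]>-.01)]
    r=cv2.minAreaRect((q[:,:2]*1000).astype(np.float32)); print("tray",r)
E
```

```text
scene 530 [[0.4544037811989146, 0.03551841627527187, -0.0002337244014087723], [0.6282886066208375, 0.06433009661769977, 0.16578175139432122], [0.6688226137791351, 0.09569205522105424, 0.18126604185852874]]
top 141 [[0.5809253046895495, 0.031256004756908956, 0.15401445368809238], [0.624230445919725, 0.059971398878844465, 0.17905776101700044], [0.664813331482489, 0.08652261448438005, 0.1849166116369516]]
chute [0.6369 0.0967] yaw 62.18073120534149 g -0.0011761577230444049 0.007242195494957773 grip [0.6201 0.065  0.162 ] bay [0.6064 0.039  0.0546]
chute [0.6436 0.0922] yaw 61.70240189816119 g 0.0013113815301016886 0.0005227163272563585 grip [0.6266 0.0606 0.162 ] bay [0.6127 0.0348 0.0546]
chute [0.637  0.0966] yaw 62.081749994381376 g -4.2163421728358184e-05 0.007904667512755799 grip [0.6202 0.0648 0.162 ] bay [0.6064 0.0389 0.0546]
scene reproj paddle centre vs mask [366.3386 205.5537] [365.7598 205.9362]
tray ((517.948974609375, -252.58810424804688), (142.28952026367188, 182.9382781982422), 81.08792114257812)
top reproj paddle centre vs mask [283.053  193.1346] [284.6738 191.    ]
tray ((518.632568359375, -256.8963623046875), (148.69912719726562, 188.35523986816406), 81.74962615966797)
```

```bash
python3 -m pendant '[0.2,-0.24,0.1,-0.05,0.6, 0.4,-0.48,0.2,-0.1,0.6, 0.6,-0.72,0.27,-0.166,0.6, 0.79,-0.95,0.27,-0.166,0.6]' 80
python3 -m pendant '[0.2,-0.24,0,0,0.6, 0.4,-0.48,0,0,0.6, 0.6,-0.72,0,0,0.6, 0.79,-0.95,0,0,0.6]'
python3 -m pendant '[0.2,-0.24,0,0,0.6, 0.4,-0.48,0,0,0.6, 0.6,-0.72,0,0,0.6, 0.79,-0.95,0,0,0.6]'
python3 -m pendant '[0.2,-0.24,0,0,0.6, 0.4,-0.48,0,0,0.6, 0.6,-0.72,0,0,0.6, 0.79,-0.95,0,0,0.6, 0.79,-0.95,0,0,0.6]'
```

```text
time: 1.9
position: [0.2671, 0.4898, 0.2732]
eef_rot: [[-0.882, 0.471, 0.002], [0.471, 0.882, 0.002], [-0.001, 0.003, -1.0]]
contact_force: [-0.6, 0.8, 0.2]
gripper_width: 0.0515
grasp_force: 0.0
time: 2.4
position: [0.3853, 0.3468, 0.272]
eef_rot: [[-0.882, 0.47, 0.001], [0.47, 0.882, 0.0], [-0.0, 0.001, -1.0]]
contact_force: [0.5, -0.2, 0.2]
gripper_width: 0.051
grasp_force: 0.0
time: 2.9
position: [0.5038, 0.2042, 0.272]
eef_rot: [[-0.882, 0.47, 0.001], [0.47, 0.882, 0.0], [-0.0, 0.0, -1.0]]
contact_force: [0.0, 0.7, 1.1]
gripper_width: 0.0513
grasp_force: 0.0
time: 3.52
position: [0.6226, 0.0607, 0.2715]
eef_rot: [[-0.881, 0.473, -0.0], [0.473, 0.881, -0.0], [0.0, -0.0, -1.0]]
contact_force: [-0.6, 0.3, -0.8]
gripper_width: 0.0512
grasp_force: 0.0
```

```bash
python3 -m pendant '[-0.01,0.02,-0.3,0,0.6, -0.01,0.02,-0.53,0,0.6, -0.01,0.02,-0.53,0,0.6]' | head -2
python3 - <<'E'
from h import *
p=viewer.read_camera("scene"); cv2.imwrite("pics/s2.png",cv2.resize(p["frame"][130:280,290:470],None,fx=4,fy=4,interpolation=cv2.INTER_CUBIC))
E
```

```text
time: 3.9
position: [0.6173, 0.067, 0.189]
```

View pics/s2.png

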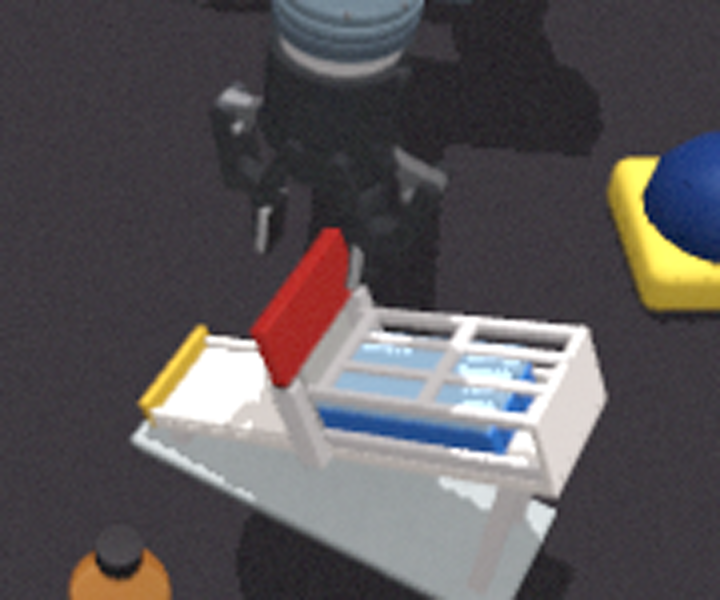

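Run:
```python
from fit import *
s=monitor.observe(); T=np.array(s["position"]); print(T)
P=pts()
for n,p,c in P:
    if n=="top": continue
    for v in ((.637,.0966,np.radians(62.1)),(.6395,.095,np.radians(62))):
        R,o=chuteframe(*v); print([((proj(p,q)[0]-[290,130])*4).tolist() for q in (T,o+R@[0,0,.104],o+R@[-.006,.05,.104],o+R@[-.006,-.05,.104],o+R@[-.006,-.05,.058])])
    c=c[c[:,2]>.1]; R,o=chuteframe(.637,.0966,np.radians(62.1)); print(np.percentile((c-o)@R,[2,10,50,90,98],axis=0))
```

```text
[0.619  0.0668 0.1917]
[[310.81995938632167, 262.8898999333004], [293.77348593172815, 273.129437155574], [322.6541939274073, 221.61668395487004], [245.65967881640336, 326.7178414245169], [270.52259944899924, 384.34976215189863]]
[[310.81995938632167, 262.8898999333004], [291.195286558092, 276.01786589441633], [320.34976854217075, 224.35813998904416], [242.79646920676646, 329.7155728420397], [267.7535104531114, 387.40311835632883]]
[[-0.0037 -0.0506  0.0623]
 [-0.0004 -0.0487  0.0672]
 [ 0.0057 -0.0104  0.0882]
 [ 0.0071  0.0318  0.103 ]
 [ 0.0077  0.0429  0.1045]]
```

```bash
python3 -m pendant '[0.01,-0.013,-0.15,0,0.6, 0.01,-0.013,-0.285,0,0.6, 0.01,-0.013,-0.285,0,0.6]' 20
python3 -m pendant '[0,0,0,0,0, 0,0,0,0,0, 0,0,0,0,0, 0,0,0,0,0, 0,0,0,0,0, 0,0,0,0,0]' 20
```

```text
time: 4.42
position: [0.6205, 0.0643, 0.1482]
eef_rot: [[-0.883, 0.47, -0.003], [0.47, 0.883, 0.0], [0.003, -0.001, -1.0]]
contact_force: [-0.0, -0.1, 0.1]
gripper_width: 0.0516
grasp_force: 0.0
time: 5.18
position: [0.6219, 0.0637, 0.1508]
eef_rot: [[-0.882, 0.47, 0.001], [0.47, 0.882, -0.001], [-0.001, -0.0, -1.0]]
contact_force: [-4.3, -4.0, 5.8]
gripper_width: 0.0237
grasp_force: 19.0
```

```bash
python3 -m pendant '[-0.003,-0.006,0,0,0, -0.003,-0.006,0,0,0, -0.003,-0.006,0,0,0, -0.003,-0.006,0,0,0]' 80
```

```text
time: 5.68
position: [0.6218, 0.0635, 0.1511]
eef_rot: [[-0.882, 0.471, 0.003], [0.471, 0.882, 0.002], [-0.001, 0.003, -1.0]]
contact_force: [-4.8, -4.2, 6.7]
gripper_width: 0.0209
grasp_force: 73.8
```

```bash
python3 -m pendant '[-0.007,-0.013,0.032,0,0, -0.014,-0.026,0.064,0,0, -0.021,-0.039,0.095,0,0, -0.028,-0.052,0.127,0,0, -0.028,-0.052,0.127,0,0]'
```

```text
time: 6.3
position: [0.6178, 0.0563, 0.1686]
eef_rot: [[-0.882, 0.471, 0.004], [0.471, 0.882, 0.003], [-0.002, 0.004, -1.0]]
contact_force: [5.7, 1.5, -6.1]
gripper_width: 0.0207
grasp_force: 73.1
```

```bash
python3 -m pendant '[-0.007,-0.013,0.032,0,0, -0.014,-0.026,0.064,0,0, -0.021,-0.039,0.095,0,0, -0.028,-0.052,0.127,0,0, -0.028,-0.052,0.132,0,0, -0.028,-0.052,0.132,0,0]'
python3 - <<'E'
from fit import *
for n,p,c in pts():
    if n=="top": continue
    c=c[c[:,2]>.1]; R,o=chuteframe(.637,.0966,np.radians(62.1)); print(np.percentile((c-o)@R,[2,10,50,90,98],axis=0))
    cv2.imwrite("pics/s3.png",cv2.resize(p["frame"][130:280,290:470],None,fx=4,fy=4,interpolation=cv2.INTER_CUBIC))
    for x in spot_point(p,"tip_box")[:2]+spot_point(p,"gate_grip")[:1]: print(x["p"],(world(p,x["at"])-o)@R)
E
```

```text
time: 7.05
position: [0.6136, 0.0485, 0.1876]
eef_rot: [[-0.882, 0.471, 0.004], [0.471, 0.882, 0.003], [-0.002, 0.004, -1.0]]
contact_force: [8.0, 0.8, -7.9]
gripper_width: 0.0206
grasp_force: 73.0
[[-0.0044 -0.0508  0.1024]
 [-0.0016 -0.0497  0.1068]
 [ 0.0055 -0.0291  0.1309]
 [ 0.0069  0.0004  0.1435]
 [ 0.0076  0.0128  0.1442]]
0.77 [-0.0536 -0.0272  0.034 ]
0.25 [-0.2523 -0.2778  0.0876]
0.86 [ 0.0104 -0.0105  0.1231]
```

View pics/s3.png

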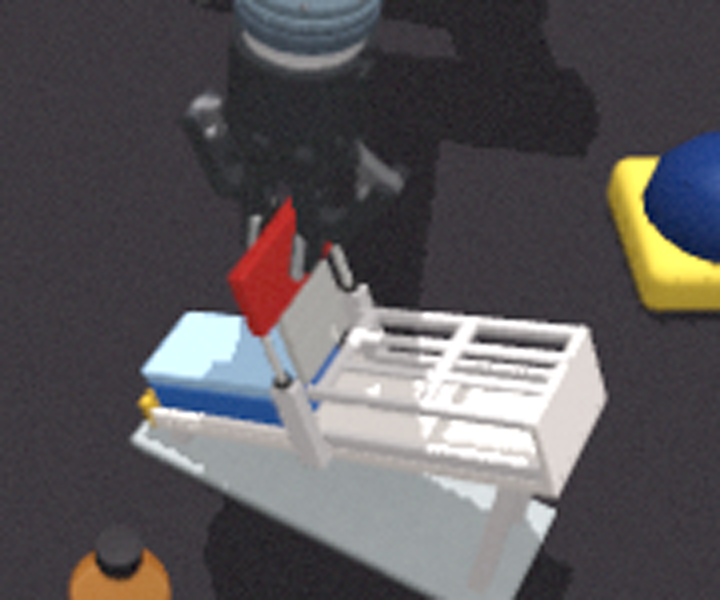

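```bash
python3 -m pendant '[-0.004,-0.007,0.016,0,0, -0.004,-0.007,0.016,0,0, -0.004,-0.007,0.016,0,0, -0.004,-0.007,0.016,0,0, -0.004,-0.007,0.016,0,0, -0.004,-0.007,0.016,0,0]'
```

```text
time: 8.0
position: [0.6132, 0.0479, 0.1899]
eef_rot: [[-0.882, 0.471, 0.004], [0.471, 0.882, 0.004], [-0.002, 0.006, -1.0]]
contact_force: [6.8, 0.8, -8.5]
gripper_width: 0.0199
grasp_force: 81.5
```

```bash
python3 -m pendant '[-0.004,-0.007,0.016,0,0, -0.004,-0.007,0.016,0,0, -0.004,-0.007,0.016,0,0, -0.004,-0.007,0.016,0,0]'
python3 - <<'E'
from fit import *
for n,p,c in pts():
    if n=="top": continue
    c=c[c[:,2]>.1]; R,o=chuteframe(.637,.0966,np.radians(62.1)); print(np.percentile((c-o)@R,[2,10,50,90,98],axis=0))
E
```

```text
time: 8.5
position: [0.613, 0.0477, 0.1902]
eef_rot: [[-0.882, 0.471, 0.006], [0.471, 0.882, 0.007], [-0.002, 0.008, -1.0]]
contact_force: [15.3, 3.8, -18.2]
gripper_width: 0.0197
grasp_force: 82.0
[[-0.0039 -0.0507  0.1044]
 [-0.0015 -0.0498  0.1094]
 [ 0.0054 -0.0293  0.1332]
 [ 0.0067  0.0005  0.1452]
 [ 0.0074  0.0128  0.1463]]
```

```bash
python3 -m pendant '[0,0,0,0,0, 0,0,0,0,0, 0.01,0.018,-0.045,0,0, 0.02,0.036,-0.09,0,0, 0.03,0.055,-0.135,0,0, 0.04,0.073,-0.18,0,0, 0.049,0.091,-0.225,0,0, 0.055,0.103,-0.252,0,0]'
python3 -m pendant '[0.004,0.007,-0.015,0,0, 0.007,0.013,-0.03,0,0, 0.007,0.013,-0.03,0,0, 0.007,0.013,-0.03,0,0]'
```

```text
time: 9.6
position: [0.6207, 0.0619, 0.1555]
eef_rot: [[-0.882, 0.471, 0.003], [0.471, 0.882, 0.002], [-0.002, 0.004, -1.0]]
contact_force: [4.6, 0.4, -3.8]
gripper_width: 0.0197
grasp_force: 89.5
time: 10.1
position: [0.6215, 0.0633, 0.152]
eef_rot: [[-0.882, 0.47, 0.003], [0.47, 0.882, 0.001], [-0.002, 0.002, -1.0]]
contact_force: [3.6, 1.9, 3.0]
gripper_width: 0.0199
grasp_force: 92.0
```

```bash
python3 -m pendant '[0,0,0,0,0.6, 0,0,0,0,0.6, 0,0,0,0,0.6, 0,0,0.1,0,0.6, 0,0,0.4,0,0.6, 0,0,0.75,0,0.6, 0,0,0.75,0,0.6]' | head -2
python3 - <<'E'
from fit import *
for n,p,c in pts():
    R,o=chuteframe(.637,.0966,np.radians(62.1))
    print(n,np.percentile((c[c[:,2]>.1]-o)@R,[2,50,98],axis=0))
    x=cut_out(p,"tip_box")[0]; q=(cloud(p,x["pixels"])-o)@R; q=q[np.abs(q).max(1)<.2]
    print(x["p"],len(q),np.percentile(q,[2,10,50,90,98],axis=0))
    t=q[q[:,2]>.032]; r=cv2.minAreaRect((t[:,:2]*1000).astype(np.float32)); print("top face",r)
E
```

```text
time: 10.98
position: [0.6234, 0.0625, 0.2709]
scene [[-0.0032 -0.051   0.0619]
 [ 0.0058 -0.0083  0.0873]
 [ 0.0079  0.0453  0.1042]]
0.88 671 [[-0.1264 -0.033   0.004 ]
 [-0.1191 -0.0318  0.0101]
 [-0.0834 -0.0254  0.0354]
 [-0.0429  0.0147  0.0373]
 [-0.03    0.0262  0.038 ]]
top face ((-65.31681823730469, -8.19302749633789), (66.43025970458984, 133.92530822753906), 80.23413848876953)
top [[-0.0012 -0.05    0.1048]
 [ 0.0004 -0.0475  0.105 ]
 [ 0.002  -0.0455  0.1072]]
0.7 510 [[-0.1277 -0.032   0.0172]
 [-0.1206 -0.0259  0.0351]
 [-0.0853 -0.0017  0.0383]
 [-0.0499  0.0243  0.0414]
 [-0.0388  0.0284  0.0435]]
top face ((-80.53498077392578, -2.362386703491211), (100.24870300292969, 61.66580581665039), 0.27380672097206116)
```

```bash
python3 -m pendant '[-0.1,-0.18,0,0.12,1, -0.215,-0.365,0,0.24,1, -0.215,-0.365,0,0.36,1, -0.215,-0.365,0,0.48,1, -0.215,-0.365,0,0.59,1, -0.215,-0.365,0,0.71,1, -0.215,-0.365,0,0.83,1, -0.215,-0.365,0,0.94,1]' | tail -4
python3 -m pendant '[0,0,-0.1,0.06,1, 0,0,-0.3,0.06,1, 0,0,-0.5,0.06,1, 0,0,-0.5,0.06,1, 0,0,-0.5,0.06,1]'
python3 -c "
from bench import monitor;print(monitor.observe()['q'])"
```

```text
eef_rot: [[-0.546, -0.838, -0.004], [-0.838, 0.546, 0.0], [0.002, 0.003, -1.0]]
contact_force: [-0.4, -0.5, -0.3]
gripper_width: 0.0854
grasp_force: 0.0
time: 12.8
position: [0.5913, 0.0285, 0.1883]
eef_rot: [[-0.5, -0.866, -0.003], [-0.866, 0.5, -0.025], [0.023, -0.01, -1.0]]
contact_force: [0.5, 0.2, 0.2]
gripper_width: 0.0856
grasp_force: 0.0
[-0.13216199  0.15541481  1.74326618 -0.02694102  1.2421934  -2.7414015 ]
```

```bash
python3 -m pendant '[0,0,0.1,-0.1,1, 0,0,0.3,-0.22,1, 0,0,0.4,-0.34,1, 0,0,0.4,-0.46,1, 0,0,0.4,-0.57,1, 0,0,0.4,-0.69,1, 0,0,0.4,-0.81,1, 0,0,0.4,-0.92,1]' | sed -n 1,3p
python3 -m pendant '[0,0,0,-0.12,1, 0,0,0,-0.24,1, 0,0,0,-0.36,1, 0,0,0,-0.48,1, 0,0,0,-0.59,1, 0,0,0,-0.71,1, 0,0,0,-0.83,1, 0,0,0,-0.94,1]' | sed -n 1,3p
python3 -m pendant '[0,0,0,-0.08,1, 0,0,0,-0.08,1, 0,0,0,-0.08,1]' | sed -n 1,3p
python3 -c "
from bench import monitor;print(monitor.observe()['q'])"
```

```text
time: 13.8
position: [0.5918, 0.0284, 0.2498]
eef_rot: [[-0.919, 0.393, -0.022], [0.393, 0.92, -0.001], [0.02, -0.01, -1.0]]
time: 14.8
position: [0.5918, 0.0284, 0.2498]
eef_rot: [[0.305, 0.952, 0.0], [0.952, -0.305, 0.025], [0.024, -0.007, -1.0]]
time: 15.18
position: [0.5914, 0.0285, 0.2488]
eef_rot: [[0.415, 0.91, 0.002], [0.91, -0.415, 0.025], [0.024, -0.009, -1.0]]
[-0.15425629  0.09502081  1.6953718   0.02570927  1.35333846  0.26777884]
```

```bash
python3 -m pendant '[0,-0.07,-0.1,-0.039,1, 0,-0.14,-0.4,-0.039,1, 0,-0.14,-0.7,-0.039,1, 0,-0.14,-0.97,-0.039,1, 0,-0.14,-0.97,-0.039,1, 0,-0.14,-0.97,-0.039,1]'
python3 - <<'E'
from fit import *
T=np.array(monitor.observe()["position"]); R,o=chuteframe(.637,.0966,np.radians(62.1)); print((T-o)@R)
a=[]
for n,w in (("scene",(130,280,280,460)),("top",(160,250,240,348))):
    p=viewer.read_camera(n); c=p["frame"][w[0]:w[1],w[2]:w[3]]; a.append(cv2.resize(c,(390,325) if n=="scene" else (390,325),interpolation=cv2.INTER_CUBIC))
cv2.imwrite("pics/b1.png",np.hstack(a))
E
```

```text
time: 15.92
position: [0.5924, 0.0074, 0.1042]
eef_rot: [[0.471, 0.882, 0.005], [0.882, -0.471, 0.025], [0.024, -0.007, -1.0]]
contact_force: [0.5, -0.4, 0.2]
gripper_width: 0.0855
grasp_force: 0.0
[-0.0823 -0.0023  0.0596]
```

View pics/b1.png

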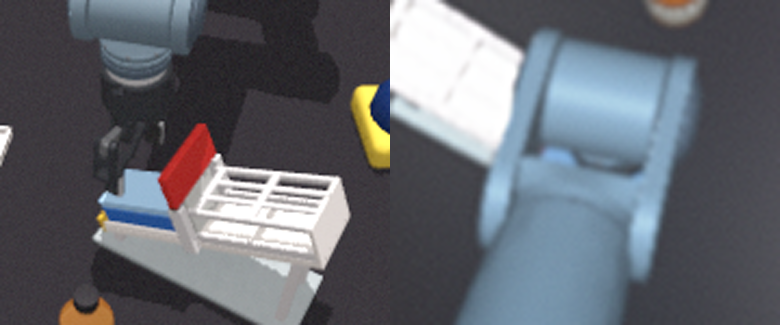

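```bash
python3 -m pendant '[0,0,-0.1,0,1, 0,0,-0.2,0,1, 0,0,-0.27,0,1, 0,0,-0.27,0,1]'|sed -n '1,2p;4p'
python3 -m pendant '[0,0,-0.04,0,1, 0,0,-0.077,0,1, 0,0,-0.077,0,1]' 20 |sed -n '1,2p;4p'
```

```text
time: 16.52
position: [0.5899, 0.0077, 0.0601]
contact_force: [-0.2, 0.0, 0.2]
time: 16.9
position: [0.5907, 0.0076, 0.0498]
contact_force: [-0.3, 0.0, -0.3]
```

Clear on all sides; close gently, then firm up.

```bash
python3 -m pendant '[0,0,0,0,0, 0,0,0,0,0, 0,0,0,0,0, 0,0,0,0,0, 0,0,0,0,0]' 25
python3 -m pendant '[0,0,0,0,0, 0,0,0,0,0, 0,0,0,0,0]' 40
```

```text
time: 17.52
position: [0.5914, 0.0075, 0.0506]
eef_rot: [[0.471, 0.882, 0.003], [0.882, -0.471, 0.025], [0.023, -0.009, -1.0]]
contact_force: [-1.0, -0.4, 3.5]
gripper_width: 0.0614
grasp_force: 28.7
time: 17.9
position: [0.5914, 0.0074, 0.0507]
eef_rot: [[0.471, 0.882, 0.003], [0.882, -0.471, 0.025], [0.023, -0.009, -1.0]]
contact_force: [0.1, -1.4, 5.8]
gripper_width: 0.0612
grasp_force: 44.1
```

```bash
python3 -m pendant '[-0.01,-0.02,0.04,0,0, -0.02,-0.04,0.09,0,0, -0.035,-0.065,0.145,0,0, -0.07,-0.13,0.22,0,0, -0.11,-0.21,0.33,0,0, -0.156,-0.295,0.47,0,0, -0.156,-0.295,0.75,0,0, -0.156,-0.295,0.75,0,0]'
python3 - <<'E'
from fit import *
p=viewer.read_camera("scene"); cv2.imwrite("pics/l1.png",cv2.resize(p["frame"][120:280,210:450],None,fx=3,fy=3,interpolation=cv2.INTER_CUBIC))
for n in ("scene","top"):
    p=viewer.read_camera(n) if n=="top" else p
    t=cut_out(p,"tray")[:1]
    for x in t:
        c=cloud(p,x["pixels"]); c=c[(abs(c[:,2])<.03)]; r=cv2.minAreaRect((c[:,:2]*1000).astype(np.float32)); print(n,x["p"],r, spot_point(p,"tray")[0]["at"])
R,o=chuteframe(.637,.0966,np.radians(62.1))
E
```

```text
time: 18.9
position: [0.5699, -0.0384, 0.1677]
eef_rot: [[0.472, 0.882, 0.01], [0.881, -0.472, 0.023], [0.025, -0.002, -1.0]]
contact_force: [1.3, 0.4, -1.9]
gripper_width: 0.0613
grasp_force: 44.1
scene 0.57 ((507.7919006347656, -254.8248748779297), (155.01287841796875, 201.60887145996094), 81.29328918457031) [255.7, 207.4]
top 0.86 ((518.91015625, -257.54547119140625), (144.9291534423828, 183.86328125), 81.14757537841797) [379.7, 231.0]
```

View pics/l1.png

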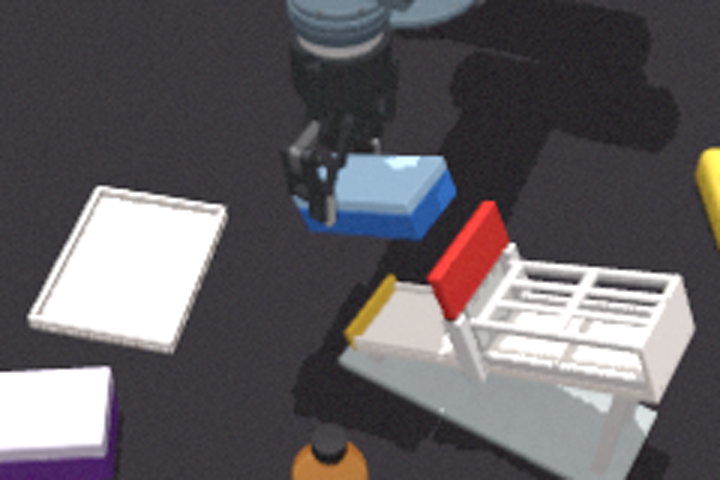

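```bash
cat > boxt.py <<'E'
from fit import *
def box(p):
    x=cut_out(p,"tip_box")[0]; q=cloud(p,x["pixels"]); T=monitor.observe(); P=np.array(T["position"]); M=np.array(T["eef_rot"])
    q=q[np.linalg.norm(q-P,axis=1)<.16]
    # random sampled plane with most upward normal
    rng=np.random.default_rng(0); best=(0,)
    for _ in range(600):
        a=q[rng.choice(len(q),3,False)]; n=np.cross(a[1]-a[0],a[2]-a[0]); l=np.linalg.norm(n)
        if l<1e-5: continue
        n/=l; n*=np.sign(n[2]); 
        if n[2]<.8: continue
        k=np.abs((q-a[0])@n)<.0025
        if k.sum()>best[0]: best=(k.sum(),k)
    t=q[best[1]]; m=t.mean(0); n=np.linalg.svd(t-m)[2][2]; n*=np.sign(n[2])
    L=M[:,0]*[1,1,0]; L/=np.linalg.norm(L)
    print("p",x["p"],len(q),len(t),"normal",n,"pitch along tool x deg",np.degrees(np.arctan2(-n@L,n[2])),"top mean",m)
    # extents in tool horizontal axes
    W=np.cross([0,0,1],L); print("rel TCP along toolx",np.percentile((t-P)@L,[1,50,99]),"across",np.percentile((t-P)@W,[1,50,99]),"z",np.percentile(q[:,2],[1,99]),"TCP",P)
E
python3 - <<'E'
from boxt import *
for n in ("scene","top"): box(viewer.read_camera(n))
E
```

```text
p 0.74 938 464 normal [-0.1802 -0.3771  0.9085] pitch along tool x deg 24.68517727134945 top mean [ 0.5857 -0.0041  0.2059]
rel TCP along toolx [-0.006   0.0379  0.0734] across [-0.0312 -0.0014  0.0292] z [0.153  0.2219] TCP [ 0.567  -0.0365  0.1615]
p 0.4 90 58 normal [-0.0438 -0.4139  0.9092] pitch along tool x deg 22.98863247976068 top mean [ 0.5565 -0.014   0.1991]
rel TCP along toolx [-0.0327  0.0293  0.0513] across [0.0052 0.0215 0.0298] z [0.0438 0.2263] TCP [ 0.5673 -0.0366  0.162 ]
```

```bash
python3 -m pendant '[-0.1,-0.25,0,-0.1,0, -0.2,-0.5,0,-0.2,0, -0.3,-0.75,0,-0.3,0, -0.37,-0.95,0,-0.4,0, -0.37,-0.95,0,-0.5,0, -0.37,-0.95,0,-0.6,0, -0.37,-0.95,0,-0.7,0, -0.37,-0.95,0,-0.783,0]' | sed -n '1,3p;5,6p'
python3 -m pendant '[-0.06,-0.24,0,0,0, -0.125,-0.484,0,0,0, -0.125,-0.484,0,0,0, -0.125,-0.484,0,0,0]'
python3 - <<'E'
from boxt import *
p=viewer.read_camera("scene"); box(p); print(monitor.observe()["q"])
p=viewer.read_camera("top"); box(p)
E
```

```text
time: 20.4
position: [0.512, -0.1791, 0.1625]
eef_rot: [[0.988, -0.153, 0.024], [-0.154, -0.988, 0.007], [0.023, -0.011, -1.0]]
gripper_width: 0.0613
grasp_force: 44.1
time: 20.9
position: [0.4933, -0.2514, 0.1624]
eef_rot: [[0.989, -0.149, 0.024], [-0.149, -0.989, 0.007], [0.023, -0.011, -1.0]]
contact_force: [-0.3, 0.6, -1.9]
gripper_width: 0.0613
grasp_force: 44.2
p 0.71 757 347 normal [-0.4085  0.0643  0.9105] pitch along tool x deg 24.426503330862186 top mean [ 0.5237 -0.2553  0.2046]
rel TCP along toolx [-0.0292  0.0333  0.0736] across [-0.0294 -0.0003  0.0309] z [0.1632 0.2234] TCP [ 0.4935 -0.2509  0.1625]
[-0.685   0.0838  1.8725  0.0226  1.1712  1.0259]Traceback (most recent call last):
  File "<stdin>", line 3, in <module>
  File "boxt.py", line 3, in box
    x=cut_out(p,"tip_box")[0]; q=cloud(p,x["pixels"]); T=monitor.observe(); P=np.array(T["position"]); M=np.array(T["eef_rot"])
      ~~~~~~~~~~~~~~~~~~~~^^^
IndexError: list index out of range
```

```bash
python3 -m pendant '[0,0,-0.2,0,0, 0,0,-0.45,0,0, 0,0,-0.65,0,0, 0,0,-0.8,0,0, 0,0,-0.85,0,0, 0,0,-0.85,0,0]' | sed -n '1,2p;4p;6p'
python3 -m pendant '[0,0,-0.01,0,0, 0,0,-0.02,0,0, 0,0,-0.03,0,0, 0,0,-0.04,0,0, 0,0,-0.05,0,0, 0,0,-0.06,0,0, 0,0,-0.06,0,0]' 20| sed -n '1,2p;4p;5,6p'
```

```text
time: 21.85
position: [0.4936, -0.2515, 0.0353]
contact_force: [0.1, 0.2, -0.6]
grasp_force: 44.2
time: 22.72
position: [0.4933, -0.2517, 0.026]
contact_force: [-0.4, 0.7, -1.6]
gripper_width: 0.0611
grasp_force: 44.2
```

```bash
python3 -m pendant '[0,0,-0.01,0,0, 0,0,-0.02,0,0, 0,0,-0.02,0,0]' 20| sed -n '1,2p;4p;5,6p'
```

```text
time: 23.1
position: [0.4942, -0.2521, 0.025]
contact_force: [-2.2, 4.1, 10.1]
gripper_width: 0.0611
grasp_force: 45.7
```

```bash
python3 -m pendant '[0,0,-0.01,0,0, 0,0,-0.01,0,0, 0,0,-0.01,0,0]' 20| sed -n '1,2p;4p;5,6p'
python3 - <<'E'
from boxt import *
p=viewer.read_camera("scene"); box(p)
E
```

```text
time: 23.48
position: [0.4952, -0.2524, 0.0244]
contact_force: [-1.4, 5.0, 13.7]
gripper_width: 0.0611
grasp_force: 46.4
p 0.72 677 359 normal [-0.3794  0.0556  0.9236] pitch along tool x deg 22.547573133470273 top mean [ 0.5238 -0.2567  0.0651]
rel TCP along toolx [-0.0274  0.0305  0.0742] across [-0.0295 -0.0001  0.0308] z [0.0199 0.0833] TCP [ 0.4952 -0.2524  0.0244]
```

```bash
python3 -m pendant '[0,0,-0.005,0,0, 0,0,-0.01,0,0, 0,0,-0.015,0,0, 0,0,-0.02,0,0, 0,0,-0.025,0,0, 0,0,-0.025,0,0]' 20| sed -n '1,2p;4p;5,6p'
python3 - <<'E'
from boxt import *
p=viewer.read_camera("scene"); box(p)
E
```

```text
time: 24.32
position: [0.4976, -0.2532, 0.0227]
contact_force: [3.2, 7.1, 19.4]
gripper_width: 0.0612
grasp_force: 47.7
p 0.69 724 405 normal [-0.3318  0.0486  0.9421] pitch along tool x deg 19.594699699784695 top mean [ 0.5269 -0.2584  0.0623]
rel TCP along toolx [-0.0308  0.0325  0.076 ] across [-0.0302 -0.0013  0.0311] z [0.0084 0.0784] TCP [ 0.4976 -0.2532  0.0226]
```

```bash
python3 -m pendant '[0,0,0.04,0,0, 0,0,0.07,0,0, -0.03,0.005,0.07,0,0, -0.07,0.01,0.07,0,0, -0.07,0.01,0.07,0,0, -0.07,0.01,0.05,0,0, -0.07,0.01,0.035,0,0, -0.07,0.01,0.035,0,0]' 20| sed -n '1,2p;4p;5,6p'
```

```text
time: 25.42
position: [0.4829, -0.2503, 0.0231]
contact_force: [-0.2, 0.4, -0.5]
gripper_width: 0.061
grasp_force: 45.3
```

```bash
python3 -m pendant '[0.01,-0.001,-0.015,0,0, 0.021,-0.003,-0.023,0,0, 0.031,-0.004,-0.03,0,0, 0.041,-0.006,-0.038,0,0, 0.051,-0.007,-0.046,0,0, 0.061,-0.009,-0.054,0,0, 0.061,-0.009,-0.054,0,0]' 20| sed -n '1,2p;4p;5,6p'
python3 - <<'E'
from boxt import *
p=viewer.read_camera("scene"); box(p)
E
```

```text
time: 26.3
position: [0.4926, -0.2519, 0.0163]
contact_force: [-2.7, 2.0, 7.9]
gripper_width: 0.0615
grasp_force: 47.9
p 0.68 773 472 normal [-0.1176  0.0135  0.993 ] pitch along tool x deg 6.794262987247589 top mean [ 0.5231 -0.257   0.0496]
rel TCP along toolx [-0.0319  0.0323  0.0795] across [-0.0292 -0.0014  0.0307] z [0.0053 0.0572] TCP [ 0.4926 -0.2519  0.0163]
```

```bash
python3 -m pendant '[0.01,-0.001,-0.009,0,0, 0.018,-0.002,-0.018,0,0, 0.025,-0.003,-0.025,0,0, 0.025,-0.003,-0.03,0,0, 0.025,-0.003,-0.03,0,0]' 20| sed -n '1,2p;4p;5,6p'
python3 - <<'E'
from boxt import *
p=viewer.read_camera("scene"); box(p)
E
```

```text
time: 27.02
position: [0.4968, -0.2525, 0.0122]
contact_force: [-0.8, 3.0, 9.2]
gripper_width: 0.0611
grasp_force: 48.8
p 0.92 790 491 normal [-0.0113 -0.0132  0.9998] pitch along tool x deg 0.5264317544431998 top mean [ 0.5303 -0.2577  0.0426]
rel TCP along toolx [-0.0238  0.0349  0.0798] across [-0.0293 -0.0008  0.031 ] z [0.0047 0.0459] TCP [ 0.4969 -0.2525  0.0122]
```

```bash
python3 -m pendant '[0,0,0.007,0,0, 0,0,0.007,0,0.8, 0,0,0.007,0,0.9, 0,0,0.007,0,0.9, 0,0,0.007,0,0.9]' | sed -n '1,2p;4p;5,6p'
python3 -m pendant '[0,0,0.1,0,0.9, 0,0,0.3,0,0.9, 0,0,0.6,0,0.9, 0,0,1,0,0.9, 0,0,1,0,0.9]' | sed -n '1,2p;4p;5,6p'
python3 - <<'E'
from boxt import *
a=[]
for n in ("scene","top"):
    p=viewer.read_camera(n); box(p); x=cut_out(p,"tip_box")[0]; c=cloud(p,x["pixels"]); c=c[c[:,2]>.035]
    print(cv2.minAreaRect((c[:,:2]*1000).astype(np.float32)))
    if n=="scene": cv2.imwrite("pics/f1.png",cv2.resize(p["frame"][120:320,140:460],None,fx=2.4,fy=2.4,interpolation=cv2.INTER_CUBIC))
    R,o=chuteframe(.637,.0966,np.radians(62.1)); 
    if n=="scene": q=cloud(p,red(p)); print(np.percentile((q[q[:,2]>.1]-o)@R,[2,50,98],axis=0)[:,2])
E
```

```text
time: 27.75
position: [0.4957, -0.252, 0.0115]
contact_force: [-0.8, -1.2, -0.0]
gripper_width: 0.0766
grasp_force: 0.0
time: 28.38
position: [0.499, -0.2546, 0.169]
contact_force: [0.3, 0.7, 0.8]
gripper_width: 0.0769
grasp_force: 0.0
p 0.73 774 555 normal [0.0007 0.0142 0.9999] pitch along tool x deg 0.08273653887896526 top mean [ 0.5231 -0.2543  0.0417]
rel TCP along toolx [-0.0306  0.0281  0.08  ] across [-0.0286  0.0023  0.0314] z [0.0112 0.0454] TCP [ 0.4962 -0.2523  0.1632]
((519.9639282226562, -254.30162048339844), (60.99461364746094, 114.59014129638672), 81.81513214111328)
[0.062  0.0877 0.1045]Traceback (most recent call last):
  File "<stdin>", line 4, in <module>
  File "boxt.py", line 3, in box
    x=cut_out(p,"tip_box")[0]; q=cloud(p,x["pixels"]); T=monitor.observe(); P=np.array(T["position"]); M=np.array(T["eef_rot"])
      ~~~~~~~~~~~~~~~~~~~~^^^
IndexError: list index out of range
```

View pics/f1.png

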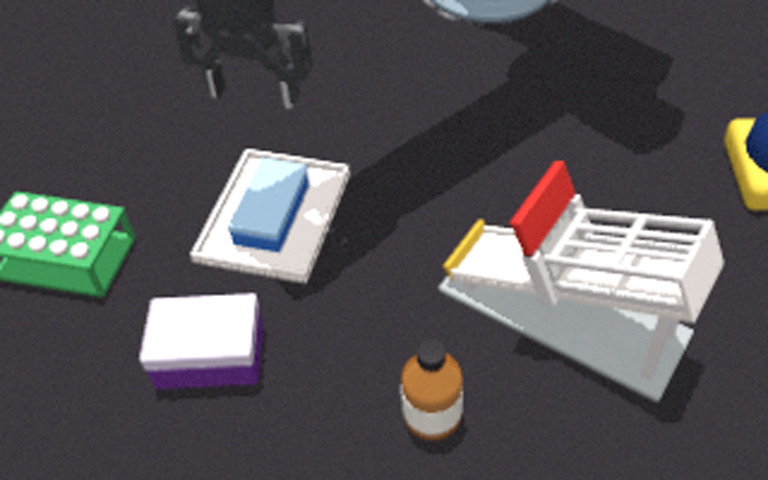

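The picture shows the blue box flat and centred in the tray (crop pixel 270, 205) at (0.520, -0.254), yaw -8.2° against the tray's -8.8°. The gate is home, the bay is empty, the bystanders are where they stood and the gripper is clear.

```bash
python3 -c "
from bench import robot; print(robot.sign_off())"
```

```text
the job is handed in; nothing more can be done
None
```

The job is handed in at about 28 s on the robot's clock: the gate was pulled to its stop, held and let home, and the blue box now lies flat and upright, lengthwise and centred in the tray.

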